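Clamp a cup with the fold-out crank

ROBOT

A 6-joint arm with a two-finger parallel gripper is mounted at the origin on a cart in front of the work surface, level with it; the furniture and walls round the work are solid. World frame = base frame: x ahead of the robot, y to its left, z up, the work surface at z = 0. Lengths are in mm, angles in degrees, forces in N, time in s.
With the tool pointing down it reaches from about 350 to 775 mm from the base axis. Payload 5.5 kg.
Tool frame: the origin (TCP) lies midway between the tips of the shut fingers; the grasp point (between the pads) lies 19 mm behind it (bot.grip_point_offset is the distance from the TCP to the grasp point, in mm); z points along the fingers, y is the line along which they close (so a half turn about z gives the same grasp; the last joint's range is limited). The gripper opens to 85 mm and grips with 20 to 120 N. Pads are 22 mm wide; open, the fingers measure 114 mm over their backs; the gripper's body (76 mm by 85 mm) begins 54 mm behind the grasp point. The pads swing forward as they close: fully open they stand 13 mm farther back than shut.
Start: joints at [67.46, 17.945, 2.641, 74.691, 0, 82.002], TCP at [144.396, 556.616, 231.323] pointing down, gripper open.
Joint ranges: [-158.12, 158.12], [-49.38, 96.58], [-58.88, 72.47], [-126.05, 133.96], [-84.25, 85.87], [-180, 180]. Speed limits (degrees/s): [147.25, 147.25, 180, 180, 180, 180].

INTERFACE

Orientations are given as a 3x3 rotation matrix whose columns are the frame's x, y, z axes.
In Python, from station import readout, vision, hand_in, bot gives the robot as it stands.
- The arm moves only by the tool play_rows, never from a script. Its argument "steps" is a list of rows, each a list of 2 entries, a list of its own where there are three numbers: the shift along the tool's x, y, z in m, then the turn about the tool's z in rad. A call has 1 to 12 rows; each row shifts and turns the commanded pose from where the row before left it, along the tool's axes as they then stand; what a row does not reach is not made up. A row lasts 1/8 s, in which the tool goes at most 62.5 mm and 10.7 degrees, less where a joint would pass 70% of its speed; a pose out of reach is approached as far as the arm can. A call with a gripper value outside its range is refused whole. "jaw" is the finger opening in m, from 0 to 0.0854, set as the call begins (left out, the last holds). The fingers move at their own pace and stop on an object; "force" is the grip in N (left out, the last holds). Time passes only in rows, so rows that do not move let the fingers close. It gives the time, the measured TCP pose, the force, the opening and the grip force at its end, in the units of the state.
- readout.state(): the state, without advancing time (a new reading comes with each control period).
- vision.grab_frame(name): name is "side" or "top"; returns a dict with "frame" (420x560x3 uint8, blue, green, red), "vfov" (degrees; the focal length in pixels is half the picture's height over the tangent of half this angle, whatever the lens; pixels are square), "cx", "cy" (the principal point, pixels), "origin" and "attitude" of the camera in the world. Camera axes: x right, y down, z forward; pixel columns grow to the right and rows downward; lengths in mm; the calibration is good to about 2 mm. A picture is of the moment at which its call begins. There is no depth.
- hand_in(): hands the job in; it is judged then, once.
The state is a dict: "time_s": time; "q": joint angles; "qd": joint speeds; "effort": joint torques, N m; "position": TCP position; "tool_rot": TCP orientation; "force": force on the tool from outside, world axes, zero at the start; "ft_torque": the same for the moment, N m; "width": opening from 0.0 (shut) to 1.0 (fully open); "finger_force": force on a finger pad.
Only numpy, scipy, OpenCV 4.12 (cv2) and the standard library are available. Lean on these libraries where they do the work, as an engineer would, in place of code of your own. Each camera call takes 0.05 s, during which the arm holds its last target. There are 200 camera calls.

TASK

Clamp the steel cup that stands in the bench clamp: swing the crank's folded handle out until it stands upright, crank clockwise (seen from above) until the jaw holds the cup firmly against the back stop, then fold the handle back down flat. Stop cranking as soon as the cup is clearly felt to be tight, for a hard turn crushes it, and do not touch the cup or disturb the things lying around.

Things in the scene. Friction and masses are not known exactly. Their poses are not given: they have to be found in the camera images.
- clamp: Bench clamp: dark steel base plate 250 x 100 x 12 mm, a grey gearbox (74 x 76 mm, its top 70 mm above the worktop) at one end, a V-shaped steel back stop at the other; the jaw travels from gearbox to stop. The stop is set differently each time and not measured: where the cup gets tight must be felt. Origin: centre of the plate's underside; x points to the stop
- crank_axis (a point): On the gearbox turns a crank about an upright axis: a flat steel arm 16 mm wide, its top 107 mm above the worktop. This point lies on the axis, 120 mm above the worktop (the height of the handle's hinge); its x axis runs along the arm to the handle hinge
- crank (a joint): Turn of the crank in rad, growing clockwise from above; that moves the jaw to the cup, 48 mm a turn, with 0.35 to 1 turn from the start until tight. It stays where left. At the handle it takes a push along the circle of about 3 N while turning free (reads 1 to 2 N when paused), and some 0.7 N more per 0.1 rad once the cup is tight: 3 to 4 N above the free push is well clamped, 6 N above crushes
- handle_hinge (a point): End of the crank arm, 60 mm from the crank's axis: the centre of the horizontal pin, square to the arm, on which the handle folds; 120 mm above the worktop
- handle_grip (a point): Handle: a round black sleeve 18 mm thick that revolves freely on its rod, from 12 to 66 mm off the hinge pin. This point is on its centre line, 45 mm from the pin. Folded, the handle lies level over the arm, from the hinge in toward the crank's axis, 4 mm clear of the arm; out, it stands upright over the hinge and turns the crank on a 60 mm circle
- handle (a joint): Fold of the crank handle in rad: 0 folded flat along the arm, 1.57 upright, stop at 1.70 (leaning slightly outward). Friction (0.06 N m) keeps it where it is left; held in a firm pinch it may lag behind the hand by 0.2 rad or more
- jaw_pad: Rubber pad 70 mm wide, 30 mm high, 19 to 49 mm above the worktop, on the jaw of the clamp; sprung, 8 N per mm. Origin: centre of the face that meets the cup, but at worktop height; its x axis points to the cup
- work_cup: Steel cup 64 mm in diameter, 47 mm high, standing loose on the clamp's base plate (12 mm above the worktop) between jaw and back stop. Origin: centre of its underside; z is up
- spare_cup_a: Bystander: a like steel cup 64 mm in diameter, 47 mm high, on the worktop beyond the clamp. Origin: centre of its underside
- spare_cup_b: Bystander: another like steel cup, 64 mm in diameter, 47 mm high, on the worktop beside the clamp. Origin: centre of its underside
- tape: Bystander: roll of masking tape 67 mm in diameter, 24 mm high, lying on the worktop. Origin: centre of its underside
- brush: Bystander: flat brush with wooden handle, about 200 mm long, 12 mm high, lying on the worktop. Origin: centre of its underside
- vee: Bystander: small steel V block, 62 x 57 x 35 mm, on the worktop beyond the crank. Origin: centre of its underside

How it is judged (in metres and radians):
On the way, in this order (a step that is already met when the one before it is completed fails the run):
1. the crank handle is swung out upright, the cup not yet clamped (value of joint handle above 1.25 rad and contact force between jaw_pad and work_cup below 3 N), for 0.2 s.
2. with the handle out, the jaw presses the cup firmly (value of joint handle above 1.1 rad and contact force between jaw_pad and work_cup above 10 N), for 0.2 s.
At the end, for the whole second after the job is handed in: The handle is folded flat again (within 0.15 rad), and the cup stands upright (within 7 degrees), at rest, with the jaw pad pressing it with more than 8 N (value of joint handle below 0.15 rad and contact force between jaw_pad and work_cup above 8 N and angle between work_cup's own z axis and vertical below 0.12 rad and linear speed of work_cup below 0.02 m/s); the robot touches nothing.
It fails at once if the jaw crushes the cup (more than 50 N) (contact force between jaw_pad and work_cup above 50 N).
It fails at once if the robot touches the cup in the clamp (contact force between any of the fingers, the arm and work_cup above 1 N).
It fails at once if a bystander is moved by more than 30 mm (distance of any of spare_cup_a, spare_cup_b, tape, brush, vee from where it was at the start of the episode above 0.03 m).
It also fails if it takes over 72 s, if anything falls off the work surface, if the arm or the gripper's body presses on something with over 40 N, if the wrist force passes 120 N, or if a joint passes its speed limit or range.

## Working session

There is one attempt and no reset: what is moved stays moved. The work goes in short steps, Python scripts to look and compute and a tool call to move; the robot and the scene stay as the last step left them, time stands still between calls to the robot, and variables do not carry over. Pictures are saved under pics/ and viewed, at most 10 in all, crops included, and the job is handed in when it is done.

Besides the shell and the picture viewer there is one more tool, called as name([rows], argument=value, ...), one row to a line, values as JSON. play_rows: Moves the arm, as the interface text tells. Its arguments: {"type":"object","properties":{"steps":{"type":"array","items":{"type":"array"}},"jaw":{"type":"number"},"force":{"type":"number"}},"required":["steps"]}

```bash
ls; mkdir -p pics; python3 - <<'E'
from station import readout, vision, bot
import cv2
for n in("top","side"):
    f=vision.grab_frame(n); cv2.imwrite(f"pics/{n}0.png",f["frame"]); print(n,f["vfov"],f["cx"],f["cy"],f["origin"],f["attitude"])
s=readout.state(); print(s)
E
```

```text
pics
top 49.89446291253368 275.41821738369174 201.9237016063821 [ 331.50565831  243.22434815 1125.97627139] [[ 0.01360974 -0.98089216  0.19407561]
 [-0.99989214 -0.01442247 -0.00277532]
 [ 0.00552134 -0.19401691 -0.98098265]]
side 45.37689850913175 276.9404975060138 206.98730786557206 [ 436.17153778 1354.59751036  741.20351147] [[-0.995419   -0.05242216  0.07995584]
 [-0.09547954  0.5015986  -0.85981539]
 [ 0.00496764 -0.86351072 -0.50430602]]
{'time_s': 0.1, 'q': array([6.74582843e+01, 1.79876500e+01, 2.58390747e+00, 7.46911941e+01,
       1.41288392e-03, 8.20020017e+01]), 'qd': array([ 0.01256945, -0.0904546 ,  0.23946454,  0.04083488,  0.09134959,
        0.02226768]), 'effort': array([ 4.46629841e-03, -4.81722021e+01,  2.99244118e+01,  1.26314425e-02,
       -7.26011490e-05, -8.60183007e-06]), 'position': array([144.2144805 , 556.15146474, 230.48965532]), 'tool_rot': array([[-9.67956227e-01,  2.51118121e-01, -6.57979527e-04],
       [ 2.51118853e-01,  9.67955065e-01, -1.52091235e-03],
       [ 2.54965965e-04, -1.63740764e-03, -9.99998627e-01]]), 'force': array([-0.12626696,  0.42690053, -0.63845345]), 'ft_torque': array([ 0.0108754 , -0.00415484, -0.02894381]), 'finger_force': 0.0, 'width': 1.0032207611012105}
```

View pics/top0.png

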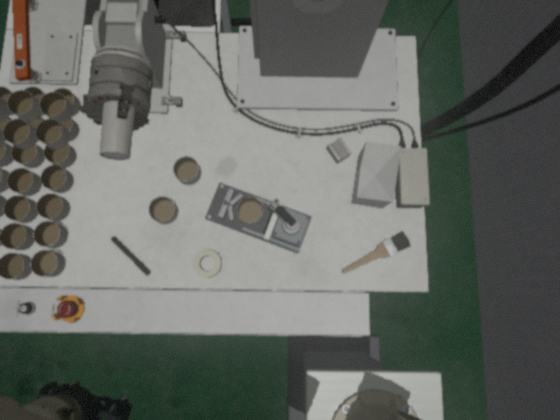

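View pics/side0.png

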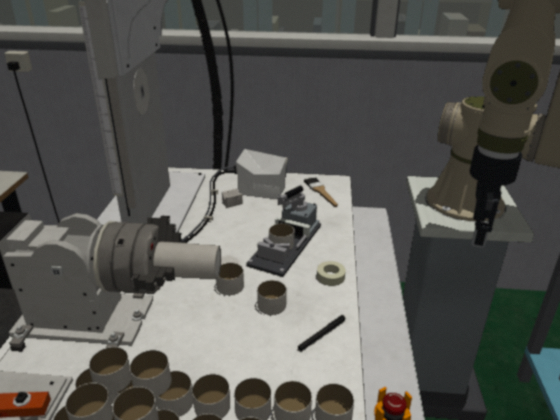

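```bash
python3 - <<'E'
import cv2,numpy as np
a=cv2.imread("pics/top0.png")[170:260,195:325]; b=cv2.imread("pics/side0.png")[170:280,235:345]
a=cv2.resize(a,(780,540),interpolation=cv2.INTER_CUBIC); cv2.imwrite("pics/ct.png",a)
b=cv2.resize(b,(590,590),interpolation=cv2.INTER_CUBIC); cv2.imwrite("pics/cs.png",b)
E
```

```text
(no output)
```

View pics/ct.png

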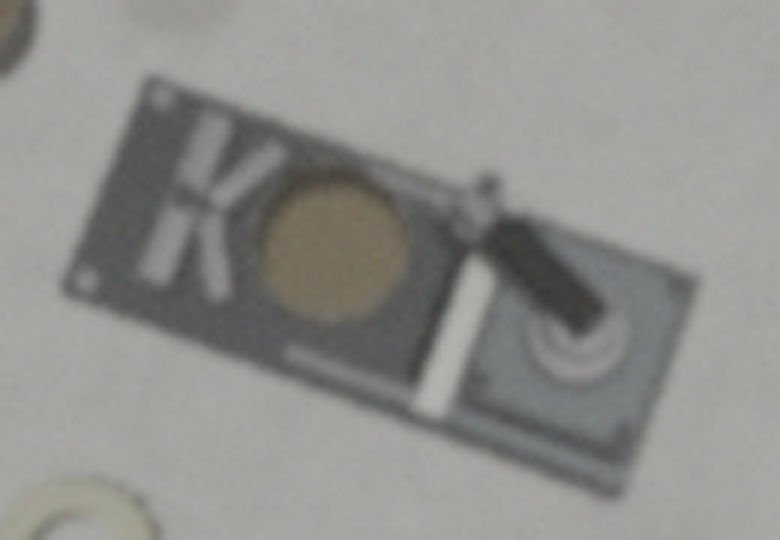

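View pics/cs.png

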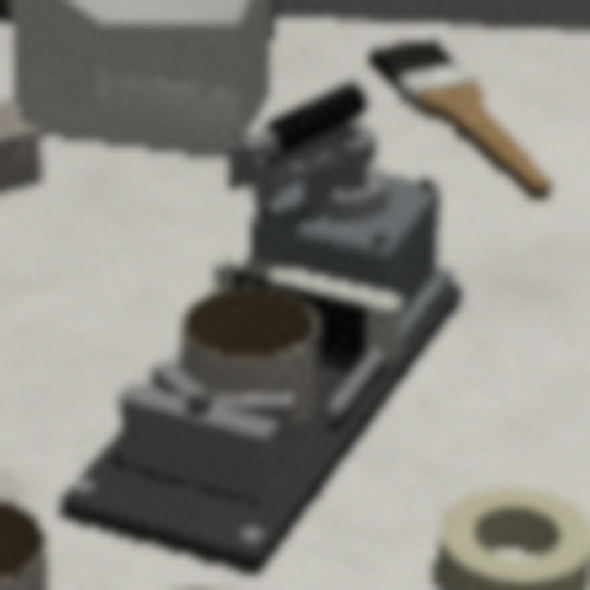

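```bash
cat > h.py <<'E'
import numpy as np
C={"top":(49.89446291253368,275.418,201.924,[331.50565831,243.22434815,1125.97627139],[[0.01360974,-0.98089216,0.19407561],[-0.99989214,-0.01442247,-0.00277532],[0.00552134,-0.19401691,-0.98098265]]),
"side":(45.37689850913175,276.9405,206.9873,[436.17153778,1354.59751036,741.20351147],[[-0.995419,-0.05242216,0.07995584],[-0.09547954,0.5015986,-0.85981539],[0.00496764,-0.86351072,-0.50430602]])}
def ray(n,u,v):
    f,cx,cy,o,R=C[n];F=210/np.tan(np.radians(f/2));d=np.array(R)@[(u-cx)/F,(v-cy)/F,1];return np.array(o),d
def atz(n,u,v,z):
    o,d=ray(n,u,v);return o+d*(z-o[2])/d[2]
def proj(n,P):
    f,cx,cy,o,R=C[n];F=210/np.tan(np.radians(f/2));c=np.array(R).T@(np.array(P)-o);return cx+F*c[0]/c[2],cy+F*c[1]/c[2]
T=lambda x,y:(195+x/6-.4,170+y/6-.4)
S=lambda x,y:(235+x/5.364-.4,170+y/5.364-.4)
E
python3 - <<'E'
from h import *
np.set_printoptions(precision=1,suppress=True)
c=[atz("top",*T(*p),12) for p in((150,78),(65,290),(617,498),(697,275))]
c=np.array(c);print(c);m=c.mean(0);print("ctr",m,np.linalg.norm(c[0]-c[1]),np.linalg.norm(c[1]-c[2]))
x=(c[0]+c[1]-c[2]-c[3])[:2];x/=np.linalg.norm(x);print("ang",np.degrees(np.arctan2(x[1],x[0])),"axis~",m[:2]-x*85)
print([atz("top",*T(*p),12) for p in((578,338),)],"boss z85",atz("top",*T(578,338),85))
for n,K,p in(("top",T,[(478,205),(505,232),(588,320),(592,325)]),("side",S,[(257,145),(275,133),(362,98)])):
    for q in p: print(n,q,atz(n,*K(*q),120))
for n,K,p in(("side",S,[(65,508),(258,572),(455,295)]),):
    for q in p: print(n,q,atz(n,*K(*q),12))
E
```

```text
[[599.7 382.2  12. ]
 [508.6 414.2  12. ]
 [425.5 184.2  12. ]
 [518.7 151.2  12. ]]
ctr [513.2 282.9  12. ] 96.57650812329516 244.5496280147903
ang 70.41428210283814 axis~ [484.7 202.9]
[array([491.5, 200.6,  12. ])] boss z85 [481.  203.4  85. ]
top (478, 205) [526.2 242.9 120. ]
top (505, 232) [516.  232.6 120. ]
top (588, 320) [482.9 201.  120. ]
top (592, 325) [481.  199.5 120. ]
side (257, 145) [525.6 242.  120. ]
side (275, 133) [518.  229.4 120. ]
side (362, 98) [478.5 189.6 120. ]
side (65, 508) [598.  391.2  12. ]
side (258, 572) [507.9 428.3  12. ]
side (455, 295) [427.9 193.8  12. ]
```

play_rows([
  [[0, 0, 0], -0.171],
  [[0, 0, 0], -0.171],
  [[0, 0, 0], -0.171],
  [[0, 0, 0], -0.171],
  [[0, 0, 0], -0.171],
  [[0, 0, 0], -0.171],
  [[0, -0.04, 0], 0],
  [[0, -0.04, 0], 0],
  [[0, -0.04, 0], 0],
  [[0, -0.04, 0], 0],
  [[0, -0.04, 0], 0],
  [[0, -0.04, 0], 0],
], jaw=0.05)

```text
time_s: 1.6
position: [312.4, 383.5, 231.0]
tool_rot: [[-0.716, -0.698, -0.0], [-0.698, 0.716, -0.0], [0.001, 0.0, -1.0]]
force: [0.4, 0.0, 0.1]
width: 0.586
finger_force: 0.0
```

play_rows([
  [[-0.001, -0.04, 0], 0],
  [[-0.002, -0.04, 0], 0],
  [[-0.002, -0.04, 0], 0],
  [[-0.002, -0.04, 0], 0],
  [[-0.002, -0.04, 0], 0],
  [[-0.002, -0.04, 0], 0],
  [[0, -0.01, 0], 0],
  [[0, 0, 0.03], 0],
  [[0, 0, 0.03], 0],
  [[0, 0, 0], 0],
  [[0, 0, 0], 0],
])

```text
time_s: 2.98
position: [494.1, 213.8, 172.2]
tool_rot: [[-0.716, -0.698, 0.001], [-0.698, 0.716, 0.0], [-0.001, -0.0, -1.0]]
force: [-0.8, 0.7, -0.6]
width: 0.587
finger_force: 0.0
```

```bash
python3 - <<'E'
from station import readout, vision
import cv2,numpy as np
np.set_printoptions(precision=3,suppress=True)
s=readout.state(); print(s['time_s'],s['position'],s['q'],s['force'],s['width']);print(s['tool_rot'])
a=vision.grab_frame("top")["frame"][160:270,190:340]; b=vision.grab_frame("side")["frame"][130:250,235:385]
a=cv2.resize(a,None,fx=4,fy=4,interpolation=cv2.INTER_CUBIC);b=cv2.resize(b,None,fx=4,fy=4,interpolation=cv2.INTER_CUBIC)
cv2.imwrite("pics/c1.png",b)
E
```

```text
2.975 [494.13  213.762 172.21 ] [ 14.841  15.3    -9.373  65.294   0.013 -29.441] [-0.824  0.732 -0.645] 0.5871712772233131
[[-0.716 -0.698  0.001]
 [-0.698  0.716  0.   ]
 [-0.001 -0.    -1.   ]]
```

View pics/c1.png

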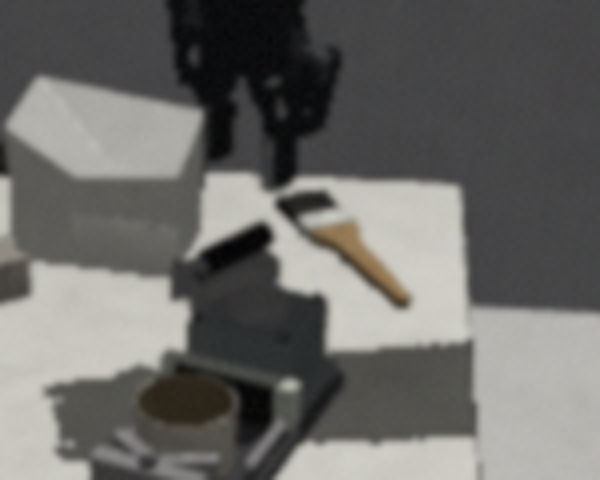

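play_rows([
  [[0, 0, 0.02], 0],
  [[0, 0, 0.02], 0],
  [[0, 0, 0.015], 0],
  [[0, 0, 0.011], 0],
  [[0, 0, 0], 0],
  [[0, 0, 0], 0],
])

```text
time_s: 3.82
position: [494.6, 213.4, 105.9]
tool_rot: [[-0.716, -0.698, 0.001], [-0.698, 0.716, 0.0], [-0.001, -0.0, -1.0]]
force: [0.2, -0.7, -0.0]
width: 0.585
finger_force: 0.0
```

play_rows([
  [[0, 0, 0], 0],
  [[0, 0, 0], 0],
  [[0, 0, 0], 0],
  [[0, 0, 0], 0],
  [[0, 0, 0], 0],
  [[0, 0, 0], 0],
], jaw=0.01, force=25)

```text
time_s: 4.58
position: [496.0, 212.5, 107.8]
tool_rot: [[-0.717, -0.697, 0.005], [-0.697, 0.717, -0.001], [-0.002, -0.004, -1.0]]
force: [-1.3, -4.7, 11.3]
width: 0.204
finger_force: 34.0
```

play_rows([
  [[-0.0002, 0, -0.0043], 0],
  [[-0.0006, 0, -0.0043], 0],
  [[-0.0011, 0, -0.0042], 0],
  [[-0.0015, 0, -0.004], 0],
  [[-0.0019, 0, -0.0039], 0],
  [[-0.0022, 0, -0.0037], 0],
  [[-0.0026, 0, -0.0034], 0],
  [[-0.0029, 0, -0.0031], 0],
  [[0, 0, 0], 0],
])

```text
time_s: 5.7
position: [503.6, 220.8, 135.3]
tool_rot: [[-0.717, -0.697, -0.001], [-0.697, 0.717, -0.003], [0.003, -0.002, -1.0]]
force: [3.2, -5.8, -4.2]
width: 0.197
finger_force: 24.8
```

play_rows([
  [[-0.0032, 0, -0.0028], 0],
  [[-0.0035, 0, -0.0025], 0],
  [[-0.0037, 0, -0.0021], 0],
  [[-0.0039, 0, -0.0018], 0],
  [[-0.0041, 0, -0.0014], 0],
  [[-0.0042, 0, -0.0009], 0],
  [[-0.0043, 0, -0.0005], 0],
  [[-0.0043, 0, -0.0001], 0],
  [[-0.003, 0, 0], 0],
  [[0, 0, 0], 0],
  [[0, 0, 0], 0],
])

```text
time_s: 7.08
position: [526.8, 244.5, 148.3]
tool_rot: [[-0.717, -0.697, -0.002], [-0.697, 0.717, -0.003], [0.004, -0.001, -1.0]]
force: [-2.1, -6.1, 3.4]
width: 0.195
finger_force: 24.3
```

```bash
python3 - <<'E'
from station import readout, vision
import cv2,numpy as np
np.set_printoptions(precision=3,suppress=True)
s=readout.state(); print(s['time_s'],s['position'],s['force'],s['ft_torque'])
b=vision.grab_frame("side")["frame"][130:230,235:360]
cv2.imwrite("pics/c2.png",cv2.resize(b,None,fx=5,fy=5,interpolation=cv2.INTER_CUBIC))
E
```

```text
7.075 [526.835 244.48  148.286] [-2.102 -6.057  3.365] [-1.39   0.552  0.055]
```

View pics/c2.png

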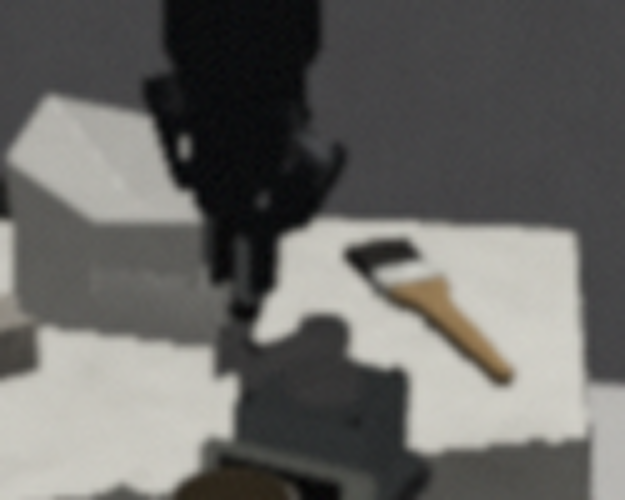

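```bash
python3 - <<'E'
import numpy as np
p=np.arange(0,7.3,.1)
for i in range(0,72,12): print(round(p[i],1),[[[round(-.060*(np.cos(b)-np.cos(a)),4),round(-.060*(np.sin(b)-np.sin(a)),4),0],0] for a,b in zip(p[i:i+12],p[i+1:i+13])])
E
```

```text
0.0 [[[np.float64(0.0003), np.float64(-0.006), 0], 0], [[np.float64(0.0009), np.float64(-0.0059), 0], 0], [[np.float64(0.0015), np.float64(-0.0058), 0], 0], [[np.float64(0.0021), np.float64(-0.0056), 0], 0], [[np.float64(0.0026), np.float64(-0.0054), 0], 0], [[np.float64(0.0031), np.float64(-0.0051), 0], 0], [[np.float64(0.0036), np.float64(-0.0048), 0], 0], [[np.float64(0.0041), np.float64(-0.0044), 0], 0], [[np.float64(0.0045), np.float64(-0.004), 0], 0], [[np.float64(0.0049), np.float64(-0.0035), 0], 0], [[np.float64(0.0052), np.float64(-0.003), 0], 0], [[np.float64(0.0055), np.float64(-0.0024), 0], 0]]
1.2 [[[np.float64(0.0057), np.float64(-0.0019), 0], 0], [[np.float64(0.0059), np.float64(-0.0013), 0], 0], [[np.float64(0.006), np.float64(-0.0007), 0], 0], [[np.float64(0.006), np.float64(-0.0001), 0], 0], [[np.float64(0.006), np.float64(0.0005), 0], 0], [[np.float64(0.0059), np.float64(0.0011), 0], 0], [[np.float64(0.0058), np.float64(0.0017), 0], 0], [[np.float64(0.0056), np.float64(0.0022), 0], 0], [[np.float64(0.0053), np.float64(0.0028), 0], 0], [[np.float64(0.005), np.float6
[... 1880 characters left out ...]
5), np.float64(-0.0054), 0], 0], [[np.float64(-0.002), np.float64(-0.0057), 0], 0]]
6.0 [[[np.float64(-0.0014), np.float64(-0.0058), 0], 0], [[np.float64(-0.0008), np.float64(-0.0059), 0], 0], [[np.float64(-0.0002), np.float64(-0.006), 0], 0], [[np.float64(0.0004), np.float64(-0.006), 0], 0], [[np.float64(0.001), np.float64(-0.0059), 0], 0], [[np.float64(0.0016), np.float64(-0.0058), 0], 0], [[np.float64(0.0022), np.float64(-0.0056), 0], 0], [[np.float64(0.0027), np.float64(-0.0054), 0], 0], [[np.float64(0.0032), np.float64(-0.0051), 0], 0], [[np.float64(0.0037), np.float64(-0.0047), 0], 0], [[np.float64(0.0042), np.float64(-0.0043), 0], 0], [[np.float64(0.0046), np.float64(-0.0039), 0], 0]]
```

play_rows([
  [[0.003, 0, 0], 0],
  [[0, 0, 0], 0],
  [[0, 0, 0], 0],
  [[0, 0, 0], 0],
], force=40)

```text
time_s: 7.62
position: [525.7, 243.9, 148.2]
tool_rot: [[-0.716, -0.698, -0.0], [-0.698, 0.716, -0.001], [0.001, -0.0, -1.0]]
force: [0.6, -3.5, -0.3]
width: 0.187
finger_force: 39.5
```

play_rows([
  [[0.0003, -0.006, 0], 0],
  [[0.0009, -0.0059, 0], 0],
  [[0.0015, -0.0058, 0], 0],
  [[0.0021, -0.0056, 0], 0],
  [[0.0026, -0.0054, 0], 0],
  [[0.0031, -0.0051, 0], 0],
])

```text
time_s: 8.38
position: [542.9, 215.2, 149.5]
tool_rot: [[-0.715, -0.699, 0.003], [-0.699, 0.715, 0.005], [-0.006, 0.002, -1.0]]
force: [0.6, 10.8, 2.4]
width: 0.192
finger_force: 58.7
```

play_rows([
  [[0.0036, -0.0048, 0], 0],
  [[0.0041, -0.0044, 0], 0],
  [[0.0045, -0.004, 0], 0],
  [[0.0049, -0.0035, 0], 0],
  [[0.0052, -0.003, 0], 0],
  [[0.0055, -0.0024, 0], 0],
])

```text
time_s: 9.12
position: [537.4, 177.3, 148.6]
tool_rot: [[-0.716, -0.698, 0.001], [-0.698, 0.716, 0.001], [-0.001, 0.0, -1.0]]
force: [1.2, 3.8, 2.6]
width: 0.117
finger_force: 1.8
```

```bash
cat > t.py <<'E'
import numpy as np
from station import readout
s=readout.state();A=np.array([482,201.7]);p=s['position'][:2]-A;r=np.hypot(*p);u=p/r;cw=np.array([u[1],-u[0]]);f=s['force'][:2]
print(f"t {s['time_s']:.2f} R {r:.1f} phi {(np.radians(44.2)-np.arctan2(p[1],p[0]))%(2*np.pi):.3f} push_cw {-f@cw:.2f} radial(out on tool) {f@u:.2f} fz {s['force'][2]:.1f}")
E
python3 t.py
```

```text
t 9.12 R 60.5 phi 1.186 push_cw 3.98 radial(out on tool) -0.47 fz 2.6
```

```bash
python3 - <<'E'
from station import readout, vision
import cv2,numpy as np
b=vision.grab_frame("side")["frame"][130:230,235:360]
a=vision.grab_frame("top")["frame"][160:260,215:340]
c=np.vstack([cv2.resize(i,None,fx=4,fy=3,interpolation=cv2.INTER_CUBIC) for i in(b,a)])
cv2.imwrite("pics/c3.png",c)
print(readout.state()['width'])
E
python3 t.py
```

```text
0.11753620610153227
t 9.22 R 60.5 phi 1.198 push_cw 2.09 radial(out on tool) 0.94 fz 0.4
```

View pics/c3.png

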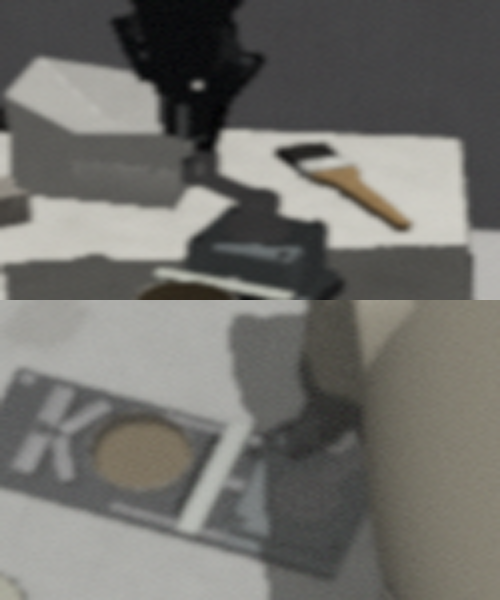

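play_rows([
  [[0, 0, 0], 0],
  [[0, 0, 0], 0],
  [[0, 0, -0.03], 0],
  [[0, 0, -0.03], 0],
  [[0, 0, -0.03], 0],
  [[0, 0, -0.03], 0],
  [[0, 0, 0], 0],
], jaw=0.04)

```text
time_s: 10.1
position: [538.2, 177.4, 270.4]
tool_rot: [[-0.716, -0.698, 0.003], [-0.698, 0.716, 0.0], [-0.003, -0.002, -1.0]]
force: [0.0, -0.2, 0.2]
width: 0.467
finger_force: 0.0
```

```bash
python3 - <<'E'
from station import readout, vision
import cv2,numpy as np
b=vision.grab_frame("side")["frame"][130:240,255:345]
a=vision.grab_frame("top")["frame"][170:280,235:325]
c=np.hstack([cv2.resize(i,None,fx=4.4,fy=4.4,interpolation=cv2.INTER_CUBIC) for i in(b,a)])
cv2.imwrite("pics/c4.png",c)
E
python3 t.py
```

```text
t 10.20 R 60.3 phi 1.190 push_cw 0.86 radial(out on tool) 0.42 fz -0.5
```

View pics/c4.png

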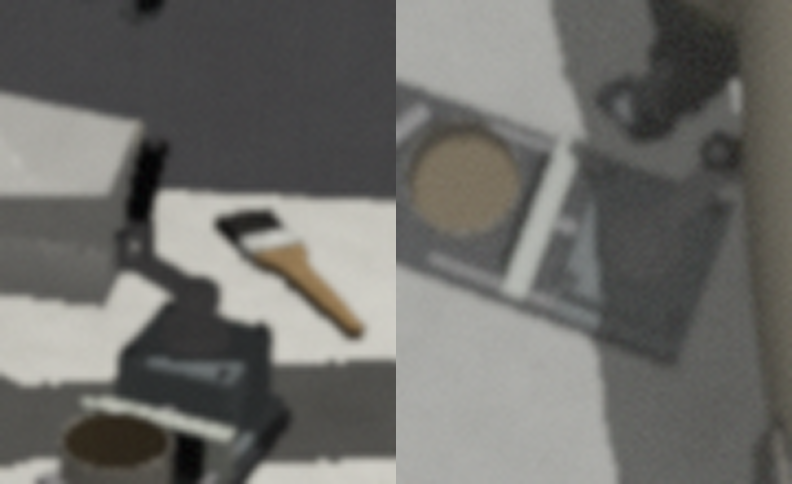

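```bash
python3 - <<'E'
from h import *
np.set_printoptions(precision=1,suppress=True)
A=np.array([482,201.7])
for l,n,u,v,z in(("hinge","side",255+133/4.4,130+243/4.4,120),("slv bot","side",255+140/4.4,130+222/4.4,132),("slv top","side",255+153/4.4,130+145/4.4,186),("top end","top",235+324/4.4,170+152/4.4,186)):
    P=atz(n,u,v,z);d=P[:2]-A;print(l,P,np.hypot(*d),np.degrees(np.arctan2(d[1],d[0])))
E
```

```text
hinge [523.7 179.4 120. ] 47.318766035091464 -28.103955940052902
slv bot [520.1 174.7 132. ] 46.654047794776325 -35.332139765862365
slv top [512.8 180.4 186. ] 37.45115273336309 -34.73298221336186
top end [512.8 170.  186. ] 44.197754726152596 -45.75651134125232
```

```bash
python3 - <<'E'
from h import *
from scipy.optimize import least_squares
np.set_printoptions(precision=2,suppress=True)
o1,d1=ray("side",255+153/4.4,130+147/4.4);o2,d2=ray("top",235+324/4.4,170+152/4.4)
t=np.linalg.lstsq(np.c_[d1,-d2],o2-o1,rcond=None)[0];print(o1+d1*t[0],o2+d2*t[1])
# model: crank angle a, fold th -> project hinge, sleeve ends (A fixed)
A=np.array([482,201.7])
def pt(a,th,s):
    e=np.array([np.cos(a),np.sin(a),0]);H=np.r_[A,120]+60*e;return H+s*(-np.cos(th)*e+np.sin(th)*np.array([0,0,1]))
obs=[("side",255+140/4.4,130+222/4.4,12),("side",255+153/4.4,130+147/4.4,66),("top",235+324/4.4,170+152/4.4,66)]
r=lambda q:np.ravel([np.subtract(proj(n,pt(*q,s)),(u,v)) for n,u,v,s in obs])
for th0 in(1.,1.6):
    k=least_squares(r,[-.5,th0]);print(k.x,r(k.x),pt(*k.x,0),pt(*k.x,45))
E
```

```text
[513.46 169.56 179.59] [514.05 169.55 179.71]
[-0.77  1.31] [-0.65 -2.1   0.17 -1.14 -0.81  0.13] [524.99 159.85 120.  ] [516.78 167.85 163.51]
[-0.77  1.31] [-0.65 -2.1   0.17 -1.14 -0.81  0.13] [524.99 159.85 120.  ] [516.78 167.85 163.51]
```

play_rows([
  [[0, 0, 0], -0.1606],
  [[0, 0, 0], -0.1606],
  [[0, 0, 0], -0.1606],
  [[0, 0, 0], -0.1606],
  [[0, 0, 0], -0.1606],
  [[0, 0, 0], -0.1606],
  [[0, 0, 0], -0.1606],
  [[0, 0, 0], -0.1606],
  [[0, 0, 0], -0.1606],
  [[0, 0, 0], -0.1606],
  [[-0.008, 0.0217, 0], 0],
  [[0, 0, 0], 0],
], jaw=0.045)

```text
time_s: 11.7
position: [514.8, 166.7, 266.9]
tool_rot: [[0.722, -0.692, -0.003], [-0.692, -0.722, -0.001], [-0.002, 0.003, -1.0]]
force: [0.2, -0.2, -0.6]
width: 0.529
finger_force: 0.0
```

```bash
python3 t.py; python3 -c "
from station import readout
s=readout.state();print(s['position'],s['tool_rot'],s['q'],s['force'])"
```

```text
t 11.70 R 48.0 phi 1.588 push_cw 0.05 radial(out on tool) 0.28 fz -0.6
[514.83778345 166.71494795 266.85325923] [[ 7.22214537e-01 -6.91660916e-01 -3.36742646e-03]
 [-6.91666158e-01 -7.22217125e-01 -5.92673568e-04]
 [-2.02208391e-03  2.75717239e-03 -9.99994155e-01]] [ 9.44278141e+00  1.38911191e+01  2.13712412e+00  7.84419016e+01
 -1.84344435e-03 -1.26795118e+02] [ 0.22296555 -0.16820839 -0.60062432]
```

play_rows([
  [[0.0015, 0, 0.03], 0],
  [[0, 0, 0.03], 0],
  [[0, 0, 0.025], 0],
  [[0, 0, 0.02], 0],
  [[0, 0, 0.014], 0],
  [[0, 0, 0], 0],
  [[0, 0, 0], 0],
])

```text
time_s: 12.58
position: [518.2, 166.3, 149.8]
tool_rot: [[0.722, -0.691, 0.001], [-0.691, -0.722, 0.0], [0.001, -0.001, -1.0]]
force: [0.9, -0.2, 0.3]
width: 0.531
finger_force: 0.0
```

play_rows([
  [[0, 0, 0], 0],
  [[0, 0, 0], 0],
  [[0, 0, 0], 0],
  [[0, 0, 0], 0],
  [[0, 0, 0], 0],
], jaw=0.01, force=40)

```text
time_s: 13.2
position: [518.4, 166.4, 150.3]
tool_rot: [[0.723, -0.691, 0.002], [-0.691, -0.723, 0.001], [0.001, -0.002, -1.0]]
force: [0.5, 0.9, 6.5]
width: 0.196
finger_force: 39.0
```

```bash
python3 t.py
```

```text
t 13.20 R 50.7 phi 1.542 push_cw 0.95 radial(out on tool) -0.28 fz 6.5
```

play_rows([
  [[0.003, 0, -0.0007], 0],
  [[0.003, 0, -0.0005], 0],
  [[0.003, 0, -0.0003], 0],
  [[0.002, 0, 0], 0],
  [[0, 0, 0], 0],
])

```text
time_s: 13.82
position: [523.9, 160.7, 151.0]
tool_rot: [[0.724, -0.69, -0.003], [-0.69, -0.724, 0.005], [-0.005, -0.002, -1.0]]
force: [-4.8, 7.0, 5.8]
width: 0.2
finger_force: 39.5
```

```bash
python3 t.py
```

```text
t 13.82 R 58.6 phi 1.545 push_cw 1.62 radial(out on tool) -8.36 fz 5.8
```

play_rows([
  [[0, 0, 0], 0],
  [[0, 0, 0], 0],
  [[0, 0, 0], 0],
], jaw=0.028)

```text
time_s: 14.2
position: [525.7, 158.3, 150.6]
tool_rot: [[0.722, -0.692, -0.0], [-0.692, -0.722, -0.0], [0.0, 0.0, -1.0]]
force: [-0.6, -0.0, -0.7]
width: 0.331
finger_force: 0.0
```

play_rows([
  [[-0.001, 0, 0], 0],
  [[0, 0, 0], 0],
  [[0, 0, 0], 0],
  [[0, 0, 0], 0],
], jaw=0.01, force=25)

```text
time_s: 14.7
position: [525.3, 159.0, 150.8]
tool_rot: [[0.722, -0.692, 0.001], [-0.692, -0.722, -0.0], [0.001, -0.0, -1.0]]
force: [2.1, -1.1, -1.3]
width: 0.205
finger_force: 24.5
```

play_rows([
  [[-0.0003, 0.006, 0], 0.1],
  [[-0.0003, 0.006, 0], 0.1],
  [[-0.0003, 0.006, 0], 0.1],
  [[-0.0003, 0.006, 0], 0.1],
])

```text
time_s: 15.2
position: [505.6, 146.5, 150.8]
tool_rot: [[0.394, -0.919, 0.001], [-0.919, -0.394, 0.002], [-0.002, -0.002, -1.0]]
force: [2.2, 3.3, -2.5]
width: 0.203
finger_force: 24.5
```

```bash
python3 t.py
```

```text
t 15.20 R 60.0 phi 1.938 push_cw 3.32 radial(out on tool) -2.15 fz -2.5
```

play_rows([
  [[-0.0003, 0.006, 0], 0.1],
  [[-0.0003, 0.006, 0], 0.1],
  [[-0.0003, 0.006, 0], 0.1],
])

```text
time_s: 15.58
position: [488.3, 142.7, 150.9]
tool_rot: [[0.105, -0.994, 0.001], [-0.994, -0.105, 0.004], [-0.004, -0.002, -1.0]]
force: [3.9, 6.2, -2.1]
width: 0.202
finger_force: 24.5
```

```bash
python3 t.py
```

```text
t 15.57 R 59.3 phi 2.236 push_cw 4.56 radial(out on tool) -5.71 fz -2.1
```

play_rows([
  [[-0.0003, 0.006, 0], 0.1],
  [[-0.0003, 0.006, 0], 0.1],
  [[-0.0003, 0.006, 0], 0.1],
])

```text
time_s: 15.95
position: [471.0, 144.0, 151.0]
tool_rot: [[-0.194, -0.981, 0.002], [-0.981, 0.194, 0.005], [-0.006, -0.001, -1.0]]
force: [4.3, 5.3, -3.7]
width: 0.205
finger_force: 24.5
```

```bash
python3 t.py
```

```text
t 15.95 R 58.7 phi 2.530 push_cw 3.20 radial(out on tool) -6.00 fz -3.7
```

play_rows([
  [[-0.0008, 0.006, 0], 0.1],
  [[-0.0008, 0.006, 0], 0.1],
  [[-0.0007, 0.006, 0], 0.1],
])

```text
time_s: 16.32
position: [454.8, 150.6, 151.0]
tool_rot: [[-0.475, -0.88, 0.003], [-0.88, 0.475, 0.003], [-0.004, -0.001, -1.0]]
force: [5.6, 2.8, -5.4]
width: 0.203
finger_force: 24.5
```

```bash
python3 t.py
```

```text
t 16.32 R 57.9 phi 2.831 push_cw 3.63 radial(out on tool) -5.13 fz -5.4
```

play_rows([
  [[-0.0003, 0.006, 0], 0.1],
  [[-0.0003, 0.006, 0], 0.1],
  [[-0.0003, 0.006, 0], 0.1],
])

```text
time_s: 16.7
position: [441.1, 161.2, 151.1]
tool_rot: [[-0.714, -0.7, 0.004], [-0.7, 0.714, 0.003], [-0.005, -0.001, -1.0]]
force: [7.5, 1.9, -5.1]
width: 0.205
finger_force: 24.6
```

```bash
python3 t.py
```

```text
t 16.70 R 57.6 phi 3.132 push_cw 3.88 radial(out on tool) -6.68 fz -5.1
```

play_rows([
  [[-0.001, 0.006, 0.0005], 0.1],
  [[-0.001, 0.006, 0.0005], 0.1],
  [[-0.0005, 0.006, 0], 0.1],
])

```text
time_s: 17.08
position: [431.6, 175.5, 150.9]
tool_rot: [[-0.89, -0.457, 0.004], [-0.457, 0.89, -0.0], [-0.004, -0.002, -1.0]]
force: [5.2, -4.0, 1.6]
width: 0.202
finger_force: 25.3
```

```bash
python3 t.py
```

```text
t 17.07 R 56.8 phi 3.434 push_cw 5.94 radial(out on tool) -2.75 fz 1.6
```

play_rows([
  [[-0.0005, 0.006, 0], 0.1],
  [[-0.0003, 0.006, 0], 0.1],
  [[-0.0003, 0.006, 0], 0.1],
])

```text
time_s: 17.45
position: [426.3, 191.9, 150.9]
tool_rot: [[-0.985, -0.173, 0.005], [-0.173, 0.985, -0.002], [-0.004, -0.003, -1.0]]
force: [4.5, -6.0, 2.4]
width: 0.202
finger_force: 25.3
```

```bash
python3 t.py
```

```text
t 17.45 R 56.6 phi 3.739 push_cw 6.72 radial(out on tool) -3.38 fz 2.4
```

play_rows([
  [[0, 0, 0], 0],
  [[0, 0, 0], 0],
  [[0, 0, 0], 0],
])

```text
time_s: 17.82
position: [426.2, 192.3, 150.9]
tool_rot: [[-0.984, -0.177, 0.005], [-0.177, 0.984, -0.001], [-0.004, -0.001, -1.0]]
force: [3.8, -3.0, 2.3]
width: 0.198
finger_force: 25.3
```

```bash
python3 t.py; python3 - <<'E'
from station import vision
import cv2
cv2.imwrite("pics/c5.png",cv2.resize(vision.grab_frame("side")["frame"][165:265,235:345],None,fx=5,fy=5,interpolation=cv2.INTER_CUBIC))
E
```

```text
t 17.82 R 56.6 phi 3.747 push_cw 3.63 radial(out on tool) -3.23 fz 2.3
```

View pics/c5.png

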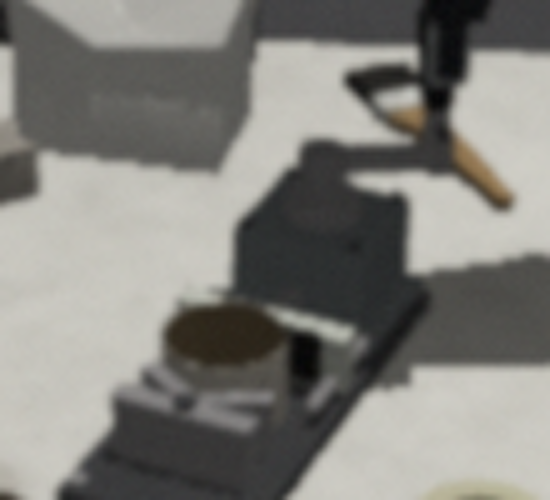

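play_rows([
  [[0, 0, 0], 0],
  [[0, 0, 0], 0],
  [[0, 0, 0], 0],
], jaw=0.028)

```text
time_s: 18.25
position: [423.6, 192.7, 149.6]
tool_rot: [[-0.984, -0.177, -0.001], [-0.177, 0.984, 0.0], [0.001, 0.0, -1.0]]
force: [0.9, -1.5, 1.5]
width: 0.325
finger_force: 0.3
```

```bash
python3 t.py
```

```text
t 18.25 R 59.1 phi 3.760 push_cw 1.62 radial(out on tool) -0.69 fz 1.5
```

play_rows([
  [[-0.002, -0.002, 0], 0],
  [[0, 0, 0], 0],
])

```text
time_s: 18.5
position: [426.4, 190.9, 149.6]
tool_rot: [[-0.984, -0.177, -0.0], [-0.177, 0.984, 0.0], [0.0, 0.0, -1.0]]
force: [0.3, -1.0, -0.7]
width: 0.328
finger_force: 0.3
```

```bash
python3 t.py
```

```text
t 18.50 R 56.6 phi 3.721 push_cw 1.05 radial(out on tool) -0.14 fz -0.7
```

play_rows([
  [[0, 0, 0], 0],
  [[0, 0, 0], 0],
  [[0, 0, 0], 0],
  [[0, 0, 0], 0],
], jaw=0.01, force=22)

```text
time_s: 19.0
position: [426.9, 190.0, 150.1]
tool_rot: [[-0.984, -0.176, 0.001], [-0.176, 0.984, -0.002], [-0.001, -0.002, -1.0]]
force: [0.5, -4.0, 1.2]
width: 0.202
finger_force: 22.6
```

```bash
python3 t.py
```

```text
t 19.00 R 56.3 phi 3.703 push_cw 4.06 radial(out on tool) 0.35 fz 1.2
```

play_rows([
  [[-0.0044, -0.001, 0.0001], 0],
  [[-0.0044, 0, 0.0005], 0],
  [[-0.0043, 0, 0.001], 0],
  [[-0.0042, 0, 0.0014], 0],
  [[-0.004, 0, 0.0018], 0],
  [[-0.0038, 0, 0.0022], 0],
  [[-0.0036, 0, 0.0026], 0],
  [[-0.0033, 0, 0.0029], 0],
  [[0, 0, 0], 0],
])

```text
time_s: 20.12
position: [457.7, 195.7, 137.3]
tool_rot: [[-0.984, -0.178, -0.001], [-0.178, 0.984, -0.0], [0.001, 0.0, -1.0]]
force: [-1.8, -1.7, 2.3]
width: 0.205
finger_force: 23.9
```

```bash
python3 t.py
```

```text
t 20.12 R 25.0 phi 3.669 push_cw 1.23 radial(out on tool) 2.19 fz 2.3
```

play_rows([
  [[-0.003, 0, 0.0032], 0],
  [[-0.0027, 0, 0.0035], 0],
  [[-0.0023, 0, 0.0037], 0],
  [[-0.0019, 0, 0.004], 0],
  [[-0.0015, 0, 0.0041], 0],
  [[-0.0011, 0, 0.0043], 0],
  [[-0.0007, 0, 0.0044], 0],
  [[-0.0002, 0, 0.0034], 0],
  [[0, 0, 0], 0],
])

```text
time_s: 21.25
position: [473.7, 199.1, 108.2]
tool_rot: [[-0.984, -0.178, 0.005], [-0.178, 0.984, 0.002], [-0.005, 0.001, -1.0]]
force: [1.7, 0.8, 5.3]
width: 0.203
finger_force: 23.8
```

```bash
python3 t.py
```

```text
t 21.25 R 8.7 phi 3.605 push_cw -0.29 radial(out on tool) -1.88 fz 5.3
```

play_rows([
  [[0, 0, 0], 0],
  [[0, 0, 0], 0],
  [[0, 0, 0], 0],
  [[0, 0, -0.02], 0],
  [[0, 0, -0.02], 0],
  [[-0.005, 0, -0.01], 0],
  [[0, 0, 0], 0],
], jaw=0.04)

```text
time_s: 22.12
position: [477.2, 199.2, 157.1]
tool_rot: [[-0.984, -0.177, 0.002], [-0.177, 0.984, 0.001], [-0.002, 0.0, -1.0]]
force: [0.2, 0.3, -0.6]
width: 0.47
finger_force: 0.0
```

play_rows([
  [[0, 0, 0], 0],
  [[0, 0, 0], 0],
  [[0, 0, 0], 0],
  [[0, 0, 0], 0],
  [[0, 0, 0.01], 0],
  [[0, 0, 0.01], 0],
  [[0, 0, 0.004], 0],
  [[0, 0, 0], 0],
], jaw=0.0)

```text
time_s: 23.12
position: [475.7, 198.8, 132.1]
tool_rot: [[-0.984, -0.177, -0.001], [-0.177, 0.984, -0.0], [0.001, -0.0, -1.0]]
force: [0.0, 0.7, 0.3]
width: 0.001
finger_force: 0.0
```

play_rows([
  [[0, 0, 0.002], 0],
  [[0, 0, 0.001], 0],
  [[0, 0, 0], 0],
])

```text
time_s: 23.5
position: [476.3, 199.0, 129.8]
tool_rot: [[-0.984, -0.177, 0.0], [-0.177, 0.984, 0.0], [-0.0, 0.0, -1.0]]
force: [-0.8, 0.8, 0.8]
width: 0.0
finger_force: 0.1
```

play_rows([
  [[0, 0, 0.001], 0],
  [[0, 0, 0.001], 0],
  [[0, 0, 0], 0],
])

```text
time_s: 23.88
position: [476.6, 199.0, 128.4]
tool_rot: [[-0.984, -0.177, 0.001], [-0.177, 0.984, 0.0], [-0.001, 0.0, -1.0]]
force: [-0.6, 0.6, 5.0]
width: -0.003
finger_force: 2.6
```

play_rows([
  [[0, 0, -0.03], 0],
  [[0, 0, -0.04], 0],
  [[0, 0, -0.04], 0],
  [[0, 0, -0.04], 0],
  [[0, 0, -0.04], 0],
  [[0, 0, 0], 0],
])

```text
time_s: 24.62
position: [477.6, 199.3, 320.8]
tool_rot: [[-0.984, -0.177, 0.006], [-0.177, 0.984, 0.001], [-0.006, 0.0, -1.0]]
force: [0.8, 0.2, -0.4]
width: 0.0
finger_force: 0.0
```

```bash
python3 - <<'E'
from station import vision
import cv2
cv2.imwrite("pics/c6.png",cv2.resize(vision.grab_frame("side")["frame"][165:265,235:345],None,fx=5,fy=5,interpolation=cv2.INTER_CUBIC))
E
```

```text
(no output)
```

View pics/c6.png

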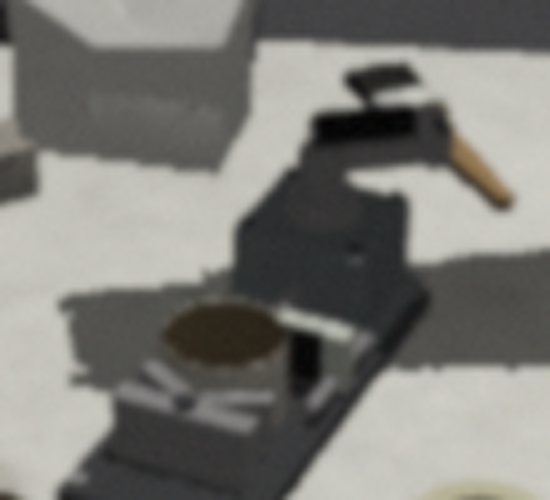

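```bash
python3 -c "
from station import hand_in
print(hand_in())"
```

```text
the job is handed in; nothing more can be done
None
```

I swung the handle out, cranked until the cup felt tight (about 3 N above the free push), folded the handle flat again and handed the job in. The verdict was not reported. The last picture shows the cup upright against the back stop. My grip slipped off the handle once early in the cranking, and I re-gripped it with the handle still upright.

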